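# Free the ruler weight from its caddy and set it on the quilting ruler

## Robot

A 6-joint arm with a two-finger parallel gripper is mounted at the origin on the work surface. World frame = base frame: x ahead of the robot, y to its left, z up, the work surface at z = 0. Lengths are in mm, angles in rad, forces in N, time in s.
With the tool pointing down it reaches from about 275 to 750 mm from the base axis. Payload 10.2 kg.
Tool frame: the origin (TCP) lies between the finger pads; the fingertips stand 17 mm ahead of it and the grasp point (between the pads) lies 2 mm behind it (tips_ahead is the distance from the TCP to the fingertips, in mm); z points along the fingers, y is the line along which they close (so a half turn about z gives the same grasp; the last joint's range is limited). The gripper opens to 85 mm and grips with 20 to 120 N. Pads are 22 mm wide; open, the fingers measure 114 mm over their backs; the gripper's body (76 mm by 85 mm) begins 54 mm behind the grasp point. The pads swing forward as they close: fully open they stand 13 mm farther back than shut.
Start: joints at [1.001, 0.313, 1.498, -0, 1.331, -0.223], TCP at [178.455, 493.746, 248.294] pointing down, gripper open.
Joint ranges: [-2.94, 2.94], [-0.97, 2.17], [0.19, 2.56], [-1.23, 4.37], [0.02, 3.11], [-2.88, 2.88]. Speed limits (rad/s): [2.39, 2.39, 3.01, 3.14, 3.14, 3.14].

## Interface

Orientations are given as a unit quaternion [w, x, y, z].
In Python, from rig import sense, capture, finish_job, boxes_of, tips_ahead gives the robot as it stands.
- The arm moves only by the tool drive_tool, never from a script. Its argument "commands" is text: rows parted by semicolons, each of 7 numbers parted by spaces: the shift along the world's x, y, z in units of 0.1 m (1.0 is 0.1 m), then the turn, a rotation vector about the world's x, y, z in units of pi/4 rad (1.0 is pi/4 rad), then the opening in per cent of the stroke, from 0 (shut) to 100 (fully open). A call has 1 to 20 rows; each row shifts and turns the commanded pose from where the row before left it; what a row does not reach is not made up. A row lasts 1/12 s, in which the tool goes at most 41.7 mm and 7.16 degrees, less where a joint would pass 70% of its speed; a pose out of reach is approached as far as the arm can. A call with a number of a shift or a turn outside -1 to 1 is refused whole. A call with a gripper value outside its range is refused whole. The fingers move at their own pace and stop on an object; "force" is the grip in N (left out, the last holds). Time passes only in rows, so rows that do not move let the fingers close. It gives the time, the measured TCP pose, the force, the opening and the grip force at its end, in the units of the state.
- sense(): the state, without advancing time (a new reading comes with each control period).
- capture(name): name is "side" or "top" or "wrist"; returns a dict with "pixels" (384x512x3 uint8, blue, green, red), "fov_y" (degrees; the focal length in pixels is half the picture's height over the tangent of half this angle, whatever the lens; pixels are square), "cx", "cy" (the principal point, pixels), "position" and "attitude" of the camera in the world; the wrist camera has in their place "tool_from_camera" (4x4, takes a point from camera to tool coordinates, whose origin is the TCP and whose axes are the flange's). Camera axes: x right, y down, z forward; pixel columns grow to the right and rows downward; lengths in mm; the calibration is good to about 2 mm. A picture is of the moment at which its call begins: read the wrist's pose just before it. There is no depth.
- finish_job(): hands the job in; it is judged then, once.
Trained networks look in a picture, given as the dict that the camera call returned (one of the last four; its "shot" number tells which), for a name from the list of things; names that differ only in an ending like _2 or _b are one class to them, and where a whole thing is asked for, a point or a joint stands for the part that bears it (a point fixed in the world has none). Each returns a list of dicts, best first, with "confidence" (0 to 1); they miss things now and then, are a little off and sometimes report something else, mostly with a low value. They report only what shows in the picture. A call takes as long as a camera call. They do not tell look-alikes from the thing itself.
- boxes_of(picture, name): "position" ([column, row] in pixels, amid what is visible of it).
The state is a dict: "time_s": time; "joints": joint angles; "dq": joint speeds; "tau": joint torques, N m; "eef_pos": TCP position; "ee_rot": TCP orientation; "force": force on the tool from outside, world axes, zero at the start; "wrist_torque": the same for the moment, N m; "grip_width": opening from 0.0 (shut) to 1.0 (fully open); "grip_force": force on a finger pad.
Only numpy, scipy, OpenCV 4.12 (cv2) and the standard library are available. Lean on these libraries where they do the work, as an engineer would, in place of code of your own. Each camera call takes 0.05 s, during which the arm holds its last target. There are 200 camera calls.

## Task

Take the ruler weight out of the sloping caddy pocket under the lamp bar: slide it sideways against the sprung plate until its toe is out from under the steel lip, then draw it out without wrenching it on the lip. Set it down gently, not dropped, standing upright on the middle of the quilting ruler with its foot lengthwise along the ruler, and let go. Do not shift the ruler or disturb the other things on the table.

Things in the scene. Friction and masses are not known exactly. Their poses are not given: they have to be found in the camera images.
- weight_grip (a point): Point inside the weight's upright grip, 60 mm above the underside of its foot. The grip is black and rubber-covered, 24 mm (x) by 26 mm (y), from 20 to 88 mm above the underside. z points up along the grip, y along the foot's long side. In the caddy z leans 30 degrees from vertical towards the caddy's open front, so take it with the tool tilted by about as much.
- weight_foot (a point): Centre of the underside of the weight's foot, 60 mm along -z from weight_grip; same axes.
- weight: The ruler weight, about 0.5 kg: a steel foot 40 x 76 x 20 mm (x, y, z) with the grip upright in its middle. Origin and axes are those of weight_foot.
- pocket (a point): Centre of the sloping floor of the caddy's pocket, where the middle of the foot stands at the start. Axes of the upright caddy: z vertical, x horizontal towards its back, y horizontal along the pocket. The floor rises 30 degrees towards +x. Square to the floor, the front wall is 27 mm high and the back wall 12 mm, each 1.5 mm from the foot: the weight is clear of them once raised 35 mm.
- lip_edge (a point): Middle of the free edge of the fixed steel lip at the pocket's +y end, on its underside, 22 mm above the sloping floor; the lip is 4 mm thick. The foot has 2 mm of play under it, so it can be eased up to slide freely. It covers the last 10 mm of the foot's +y toe (the end wall is 0.8 mm from the foot). The weight must go 11 to 18 mm towards the caddy's -y before it can rise. Axes as pocket.
- lamp_edge (a point): Middle of the front lower edge of the aluminium lamp bar over the pocket, 18 mm in front of (x = -18 mm) and 147 mm above point pocket; axes as pocket. The bar is 34 mm deep (towards +x), 190 mm long along y and 16 mm high, held by two thin arms at its ends from posts at the caddy's back. It leaves no room for an upright gripper over the weight.
- caddy: The fixed caddy as a whole, a white pocket on a base with an aluminium lamp bar above; origin on the table 60 mm under point pocket, same axes.
- spring_plate (a joint): Travel (m) of the sprung steel plate at the pocket's -y end, 20 mm high: 0 resting on the seated foot, growing as the foot pushes it towards the caddy's -y; -0.015 when the pocket is empty, stop at 0.022. The spring presses with 6 N at 0 and 3 N more per 10 mm, foot friction adds a few N, and an arm may give by some mm under it. It rubs as the weight rises: drawing out takes 10 to 20 N at first.
- ruler: The clear, whitish quilting ruler, 115 x 305 x 4 mm (x, y, z) with yellow graduations, loose on the 3 mm cutting mat; origin at the centre of its underside, y along its length.
- ruler_mid (a point): Middle of the ruler's top face; y along its length, z up.
- spool: Bystander: red thread spool, 32 mm across, 40 mm high, standing on the ruler 115 to 130 mm from its middle; origin under its centre.
- pin_tin: Bystander: aluminium tin, 30 mm across, 22 mm high, on the table at the caddy's -y side; origin under its centre.
- puck: Bystander: plain steel disc weight without a grip, 48 mm across, 14 mm high, on the table at the caddy's +y side; origin under its centre.
- jar: Bystander: closed glass jar, 64 mm across, 75 mm high, beyond the mat; origin under its centre.
- clapper: Bystander: wooden pressing block 50 x 180 x 35 mm, beyond the mat; origin under its centre.
- tape_case: Bystander: white tape-measure case 45 x 45 x 22 mm, beyond the mat; origin under its centre.
Things that resemble listed ones, but are neither listed nor needed, are in the scene too. Several things have the shape of the weight; the one meant has the colours described above.

How it is judged:
By the outcome, as a careful person would: the job done as asked, in the order asked, and still so for the second after the job is handed in, with the robot touching nothing.
It also fails if it takes over 48 s, if anything falls off the work surface, if the arm or the gripper's body presses on something with over 40 N, if the wrist force passes 120 N, or if a joint passes its speed limit or range.

## Working session

There is one attempt and no reset: what is moved stays moved. The work goes in short steps, Python scripts to look and compute and a tool call to move; the robot and the scene stay as the last step left them, time stands still between calls to the robot, and variables do not carry over. Pictures are saved under pics/ and viewed, at most 11 in all, crops included, and the job is handed in when it is done.

Besides the shell and the picture viewer there is one more tool, called by a JSON object that holds its "api" and its "payload". drive_tool: Moves the arm, as the interface text tells. Shifts and turns lie within -1 to 1; 1 stands for 0.1 m of shift or pi/4 rad of turn. Its arguments: {"type":"object","properties":{"commands":{"type":"string"},"force":{"type":"number"}},"required":["commands"]}

```bash
mkdir -p pics; ls; cat > h.py <<'E'
import numpy as np, cv2
from scipy.spatial.transform import Rotation as R
from rig import sense, capture, finish_job, boxes_of, tips_ahead
def rot(a):
    a=np.array(a,float)
    return a if a.shape==(3,3) else R.from_quat(a,scalar_first=True).as_matrix()
def campose(p,s=None):
    if 'tool_from_camera' in p:
        T=np.eye(4);T[:3,:3]=rot(s['ee_rot']);T[:3,3]=s['eef_pos'];C=T@np.array(p['tool_from_camera']);return C[:3,:3],C[:3,3]
    return rot(p['attitude']),np.array(p['position'],float)
def f(p): return 192/np.tan(np.radians(p['fov_y'])/2)
def ray(p,uv,s=None):
    Rm,t=campose(p,s);d=Rm@np.array([(uv[0]-p['cx'])/f(p),(uv[1]-p['cy'])/f(p),1]);return t,d/np.linalg.norm(d)
def onz(p,uv,z,s=None):
    t,d=ray(p,uv,s);return t+d*(z-t[2])/d[2]
def proj(p,X,s=None):
    Rm,t=campose(p,s);c=Rm.T@(np.array(X,float)-t);return np.array([p['cx']+f(p)*c[0]/c[2],p['cy']+f(p)*c[1]/c[2]])
def tri(rays):
    A=np.zeros((3,3));b=np.zeros(3)
    for t,d in rays:
        P=np.eye(3)-np.outer(d,d);A+=P;b+=P@t
    return np.linalg.solve(A,b)
E
python3 - <<'E'
from h import *
import pickle
np.set_printoptions(precision=1,suppress=True)
P={}
for n in('side','top'):
    p=capture(n);P[n]=p;cv2.imwrite(f'pics/{n}0.png',p['pixels'])
    print(n,{k:v for k,v in p.items() if k!='pixels'})
    for o in('weight','caddy','ruler','spool','pin_tin','puck','jar','lamp_edge','spring_plate','tape_case','clapper'):
        print(o,[(np.round(b['position']),round(b['confidence'],2),onz(p,b['position'],0)[:2]) for b in boxes_of(p,o)[:4]])
pickle.dump(P,open('P0.pkl','wb'))
print(sense(),tips_ahead)
i=np.hstack([cv2.resize(P[n]['pixels'],(400,300)) for n in P])
E
```

```text
pics
side {'fov_y': 56.698354381570105, 'cx': 249.57743148770996, 'cy': 189.08228770311547, 'position': array([  46.5, -629. ,  674.6]), 'attitude': array([-0.5,  0.8, -0.3,  0.2]), 'shot': 1}
weight [(array([124., 184.]), 0.71, array([362.7, 617.6])), (array([181., 218.]), 0.67, array([439.3, 283.2])), (array([208., 179.]), 0.64, array([647.7, 465.1])), (array([150., 203.]), 0.56, array([390.3, 429.2]))]
caddy [(array([225., 184.]), 0.83, array([680.7, 391.6]))]
ruler [(array([295., 318.]), 0.83, array([ 467.8, -237.8]))]
spool [(array([323., 349.]), 0.67, array([ 461.4, -332.6])), (array([297., 321.]), 0.47, array([ 465.5, -246.7]))]
pin_tin []
puck []
jar [(array([314., 216.]), 0.68, array([802.5,  33.9]))]
lamp_edge [(array([220., 186.]), 0.95, array([656.5, 393.6]))]
spring_plate []
tape_case [(array([295., 211.]), 0.67, array([770.8,  92.2]))]
clapper [(array([383., 268.]), 0.69, array([ 777.1, -254.8]))]
top {'fov_y': 54.872694393876394, 'cx': 251.85554634935158, 'cy': 190.96776003264654, 'position': array([ 371.2,  103.3, 1325.6]), 'attitude': array([ 0.1, -0.7,  0.7, -0.1]),
[... 691 characters left out ...]
]
lamp_edge [(array([185., 171.]), 0.72, array([656.2, 352.2])), (array([353., 140.]), 0.64, array([ 767.9, -268.6]))]
spring_plate []
tape_case [(array([262., 142.]), 0.56, array([763.1,  67. ]))]
clapper [(array([353., 140.]), 0.68, array([ 768.7, -269.1])), (array([191., 189.]), 0.26, array([591.7, 330. ]))]
{'time_s': 1.2, 'joints': array([ 1. ,  0.3,  1.5, -0. ,  1.3, -0.2]), 'dq': array([-0., -0.,  0., -0., -0., -0.]), 'tau': array([  0. , -41.2, -26. ,  -0. ,   0. ,   0. ]), 'eef_pos': array([178.5, 493.8, 248.3]), 'ee_rot': array([0. , 0.2, 1. , 0. ]), 'force': array([ 0.6, -0.2, -0.2]), 'wrist_torque': array([-0., -0.,  0.]), 'grip_force': 0.0, 'grip_width': 0.9997617357963803} 17.0
```

```bash
python3 - <<'E'
import cv2
t=cv2.imread('pics/top0.png');s=cv2.imread('pics/side0.png')
cv2.imwrite('pics/top_crop.png',cv2.resize(t[120:270,90:290],None,fx=4,fy=4,interpolation=cv2.INTER_CUBIC))
cv2.imwrite('pics/side_crop.png',cv2.resize(s[130:265,100:280],None,fx=4.4,fy=4.4,interpolation=cv2.INTER_CUBIC))
cv2.imwrite('pics/top_ruler.png',cv2.resize(t[120:270,290:410],None,fx=4,fy=4,interpolation=cv2.INTER_CUBIC))
E
```

```text
(no output)
```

View pics/top_crop.png

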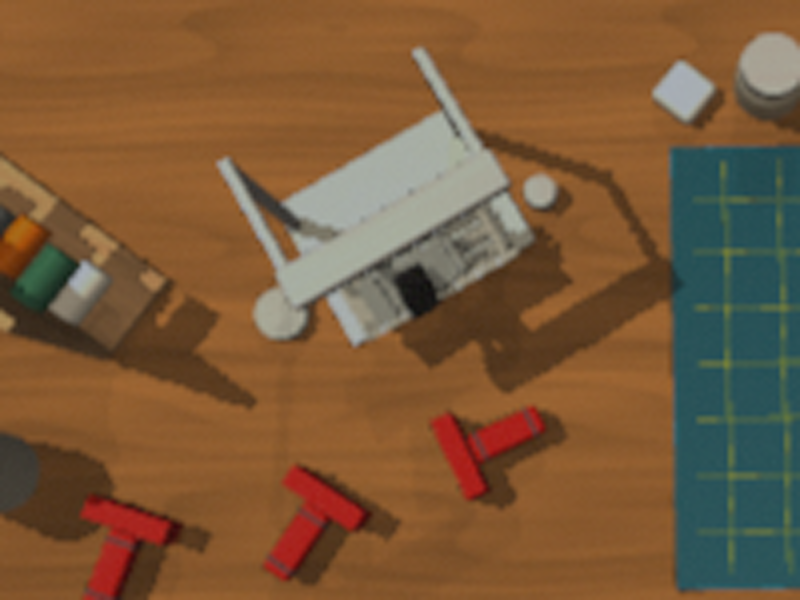

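View pics/side_crop.png

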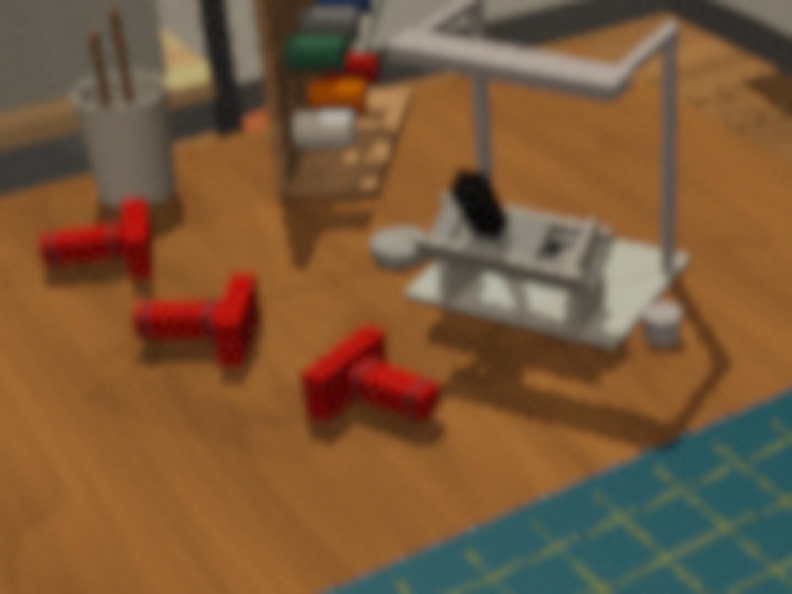

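View pics/top_ruler.png

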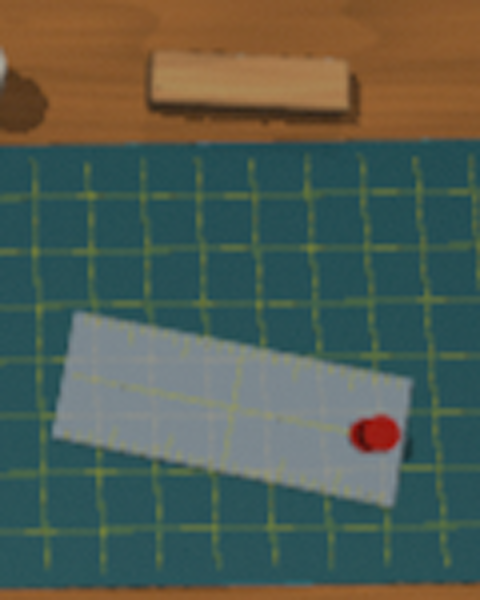

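```bash
cat > m.py <<'E'
from h import *
# caddy model: q=(x,y,yaw); pt in caddy axes rel. to pocket (z world = 60+z)
def cad(q,c):
    c=np.atleast_2d(c);Rz=R.from_euler('z',q[2]).as_matrix()
    return c@Rz.T+[q[0],q[1],60]
def wgt(c): # weight coords -> caddy coords (30deg lean to -x)
    return np.atleast_2d(c)@R.from_euler('y',-30,degrees=True).as_matrix().T
BART=[[-18,95,163],[16,95,163],[16,-95,163],[-18,-95,163]]
E
python3 - <<'E'
from m import *
import pickle
from scipy.optimize import least_squares
np.set_printoptions(precision=2,suppress=True)
P=pickle.load(open('P0.pkl','rb'))
tc=(np.array([[297,305],[278,272],[490,150],[508,182]])+.5)/4-.5+[90,120]
def res(q): return np.concatenate([proj(P['top'],X)-u for X,u in zip(cad(q,BART),tc)])
r=least_squares(res,[600,330,.5]);print(r.x,np.degrees(r.x[2]),r.fun)
g=cad(r.x,wgt([[0,0,88],[0,0,60],[0,0,20]]))
for n in P:
    p=P[n];x=p['pixels'].astype(int).max(2);m=np.zeros_like(x)
    u=np.array([proj(p,X) for X in g]);print(n,u)
    c=u[0].astype(int);w=x[c[1]-25:c[1]+25,c[0]-25:c[0]+25]<45
    nn,l,st,ce=cv2.connectedComponentsWithStats(w.astype(np.uint8))
    for k in range(1,nn):
        if st[k,4]>15: print('blob',st[k]+[c[0]-25,c[1]-25,0,0,0],ce[k]+c-25)
# ruler mid, ends
rc=(np.array([[75,311],[412,379],[394,507],[53,436]])+.5)/4-.5+[290,120]
W=np.array([onz(P['top'],u,7) for u in rc]);print(W,W.mean(0),np.linalg.norm(W[0]-W[1]),np.linalg.norm(W[1]-W[2]))
d=(W[0]+W[3]-W[1]-W[2]);print('ruler yaw of long axis',np.degrees(np.arctan2(d[1],d[0])))
s=sense();print(rot(s['ee_rot']),s['joints'])
print(np.array(capture('wrist')['tool_from_camera']))
E
```

```text
[593.74 301.13   0.53] 30.216672239499665 [-0.47  1.08 -1.11 -0.21  0.27 -1.12  1.32  0.18]
side [[210.38 172.35]
 [212.8  177.04]
 [216.08 183.42]]
blob [204 170  10  14  95] [208.52 176.19]
top [[199.26 192.63]
 [198.24 190.17]
 [196.87 186.82]]
blob [189 187  11  12  81] [194.   192.38]
[[ 553.73  -94.88    7.  ]
 [ 488.91 -392.93    7.  ]
 [ 376.3  -369.16    7.  ]
 [ 442.    -71.44    7.  ]] [ 465.24 -232.1     7.  ] 305.0194206315204 115.0891833412976
ruler yaw of long axis 77.64373731508829
[[-0.94  0.34  0.  ]
 [ 0.34  0.94  0.  ]
 [-0.    0.   -1.  ]] [ 1.    0.31  1.5  -0.    1.33 -0.22]
[[   0.     -0.95   -0.32   81.63]
 [   1.      0.      0.     -0.18]
 [  -0.     -0.32    0.95 -125.2 ]
 [   0.      0.      0.      1.  ]]
```

```bash
cat >> m.py <<'E'
def toolR(yaw,tilt=30): # tool axes: y=caddy y, z down leaning to caddy +x by tilt, x to front
    a=np.radians(tilt);c,s=np.cos(a),np.sin(a)
    return R.from_euler('z',yaw).as_matrix()@np.array([[-c,0,s],[0,1,0],[-s,0,-c]])
def plan(pos,Rt,s=None):
    s=s or sense();d=(np.array(pos)-s['eef_pos'])/100
    rv=R.from_matrix(Rt@rot(s['ee_rot']).T).as_rotvec()/(np.pi/4)
    n=max(np.linalg.norm(d)/.38,np.linalg.norm(rv)/.145)
    print('shift',np.round(d,4),'turn',np.round(rv,4),'rows',n)
E
python3 - <<'E'
from m import *
plan([514,266,216],toolR(.527))
E
```

```text
shift [ 3.3552 -2.2774 -0.3229] turn [ 0.0619 -0.6851  1.0864] rows 10.705123922051735
```

Could be taken for the weight (top view): the red T-shapes at (210,232), (166,249) and (117,251), and the black grip in the caddy at (194,192). By its colour and its place under the lamp bar it is the black one. I'll check it in a close wrist view before grasping. The clicked ruler corners give 305.0 x 115.1 mm, which matches the stated size.

{"api": "drive_tool", "payload": {"commands": "0.24 -0.163 -0.023 0.0044 -0.049 0.0776 100;0.24 -0.163 -0.023 0.0044 -0.049 0.0776 100;0.24 -0.163 -0.023 0.0044 -0.049 0.0776 100;0.24 -0.163 -0.023 0.0044 -0.049 0.0776 100;0.24 -0.163 -0.023 0.0044 -0.049 0.0776 100;0.24 -0.163 -0.023 0.0044 -0.049 0.0776 100;0.24 -0.163 -0.023 0.0044 -0.049 0.0776 100;0.24 -0.163 -0.023 0.0044 -0.049 0.0776 100;0.24 -0.163 -0.023 0.0044 -0.049 0.0776 100;0.24 -0.163 -0.023 0.0044 -0.049 0.0776 100;0.24 -0.163 -0.023 0.0044 -0.049 0.0776 100;0.24 -0.163 -0.023 0.0044 -0.049 0.0776 100;0.24 -0.163 -0.023 0.0044 -0.049 0.0776 100;0.24 -0.163 -0.023 0.0044 -0.049 0.0776 100;0 0 0 0 0 0 100;0 0 0 0 0 0 100"}}

```text
time_s: 2.58
eef_pos: [513.9, 265.2, 215.8]
ee_rot: [0.249, -0.249, 0.934, 0.067]
force: [-0.2, 0.8, 1.1]
grip_width: 0.998
grip_force: 0.0
```

```bash
python3 - <<'E'
from m import *
import pickle
np.set_printoptions(precision=2,suppress=True)
plan([514,266,216],toolR(.527))
s=sense();p=capture('wrist');pickle.dump((s,p),open('W1.pkl','wb'))
print(s['time_s'],s['joints'],p['fov_y'],p['cx'],p['cy'])
cv2.imwrite('pics/w1.png',cv2.resize(p['pixels'],None,fx=1.5,fy=1.5,interpolation=cv2.INTER_CUBIC))
for n in('weight','weight_grip','lip_edge','lamp_edge','spring_plate'): print(n,[(b['position'],round(b['confidence'],2)) for b in boxes_of(p,n)[:3]])
q=[592,311,.527]
print([proj(p,X,s) for X in cad(q,wgt([[0,0,88],[0,0,60],[0,0,20]]))])
E
```

```text
shift [0.   0.01 0.  ] turn [-0.   -0.    0.01] rows 0.051592336041279385
2.5833 [ 0.21  0.24  1.78  0.26  0.64 -2.05] 68.60243967722278 253.1133344119371 186.28177343061577
weight [([460.3, 23.3], 0.86), ([259.8, 177.9], 0.8), ([307.9, 11.0], 0.64)]
weight_grip [([460.8, 25.1], 0.94), ([260.5, 176.2], 0.71), ([305.3, 11.1], 0.69)]
lip_edge [([242.6, 199.6], 0.76), ([33.9, 159.8], 0.38)]
lamp_edge [([258.4, 175.6], 0.71), ([243.1, 199.7], 0.59)]
spring_plate [([211.0, 171.5], 0.97)]
[array([253.79, 197.14]), array([253.76, 186.38]), array([253.74, 174.35])]
```

View pics/w1.png

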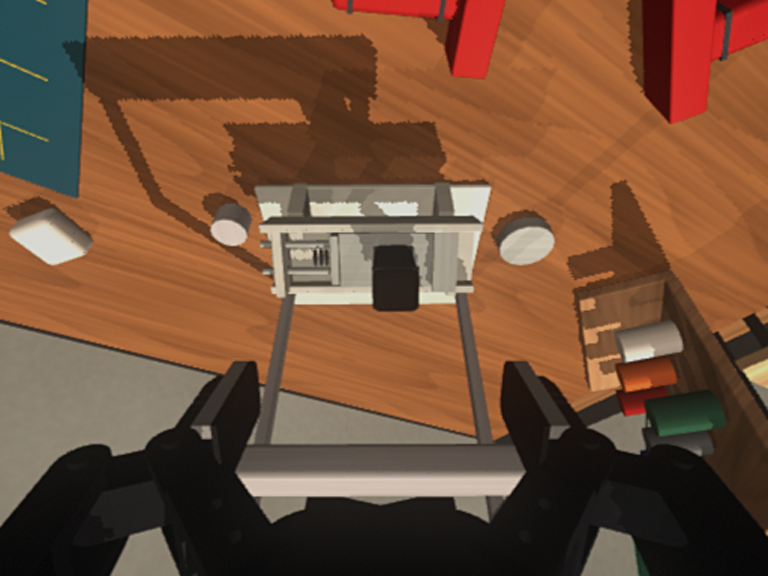

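The wrist view confirms the black, rubber-covered grip at (263,187) in the caddy. The sprung plate is left of it at (215,172) and the lip is at about (297,175). The red look-alikes lie outside at the top of the picture. I'll take a crop for exact corners.

```bash
python3 - <<'E'
import cv2,pickle
s,p=pickle.load(open('W1.pkl','rb'))
c=p['pixels'][135:345,150:365]
cv2.imwrite('pics/w1c.png',cv2.resize(c,None,fx=2.8,fy=2.8,interpolation=cv2.INTER_CUBIC))
E
```

```text
(no output)
```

View pics/w1c.png

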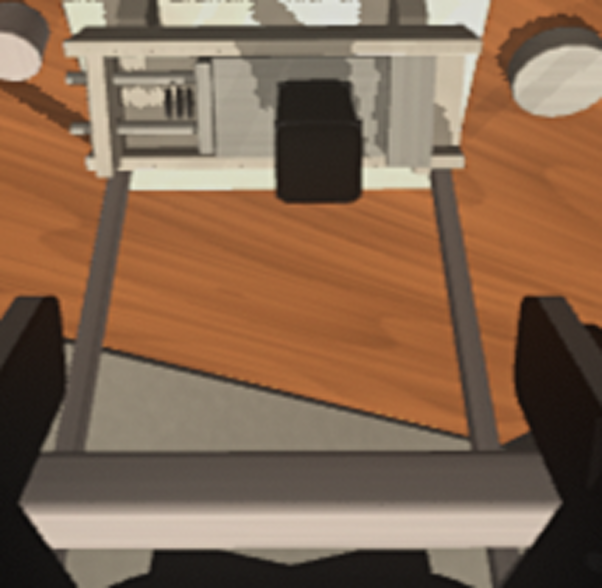

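```bash
python3 - <<'E'
from m import *
import pickle
from scipy.optimize import least_squares
np.set_printoptions(precision=2,suppress=True)
s,p=pickle.load(open('W1.pkl','rb'))
G=[[-12,-13,88],[-12,13,88],[12,13,88],[12,-13,88]]
gu=[[275,121],[360,122],[360,201],[277,201]]
B=[[-18,-95,147],[-18,95,147],[-18,95,163],[-18,-95,163]]
bu=[[38,455],[542,453],[560,501],[20,503]]
px=lambda u:(np.array(u)+.5)/2.8-.5+[150,135]
def res(q,pts,u): return np.concatenate([proj(p,X+[0,0,(q[3] if len(q)>3 else 0)],s)-a for X,a in zip(cad(q[:3],pts),px(u))])
gc=wgt(G)
for nm,pts,u in(('grip',gc,gu),('bar',B,bu),('all',np.vstack([gc,B]),gu+bu)):
  for q0 in([592,311,.527],[592,311,.527,0]):
    r=least_squares(res,q0,args=(pts,u));print(nm,r.x,'rms',np.sqrt(np.mean(r.fun**2)),r.fun)
q=r.x[:3]
ip=lambda X:(proj(p,X,s)-[150,135]+.5)*2.8-.5
print('lip x@ z26',ip(cad(q,wgt([0,28,26]))[0]),'plate',ip(cad(q,wgt([0,-38,20]))[0]))
P=pickle.load(open('P0.pkl','rb'))
for n in P: print(n,[proj(P[n],X) for X in cad(q,wgt([[0,0,88],[0,0,20]]))])
E
```

```text
grip [582.96 314.95   0.53] rms 0.797655017729735 [-0.94  0.62  1.34 -0.01  0.76 -0.32 -1.17 -0.09]
grip [587.4  317.82   0.53  -4.55] rms 0.6602576909978459 [-0.46  0.97  0.84  0.34  0.3  -0.79 -0.7  -0.56]
bar [622.3  321.88   1.07] rms 17.24427784921135 [-10.51  30.78   7.12  -9.67   6.35  -2.58  -8.21  32.6 ]
bar [669.4  354.79   0.53 -30.68] rms 1.109052988857079 [-1.6   0.51  1.57  0.48 -1.38 -0.47  1.4  -0.48]
all [603.26 318.4    0.21] rms 18.41685492754152 [ 12.37  15.02  10.38  20.65   2.18  16.89   4.05  11.68 -30.97 -10.27
  25.24  17.82  24.21  21.49 -31.53  -3.16]
all [633.29 337.66   0.42 -28.09] rms 11.416709035760446 [  1.26  16.72  -3.56  18.07  -6.21  11.41  -1.46   9.89  -9.51 -17.2
  14.51  -7.95  12.41  -7.79  -7.41 -16.33]
lip x@ z26 [366.96 201.33] plate [209.71 185.82]
side [array([213.68, 164.89]), array([219.93, 176.1 ])]
top [array([186.9, 181.5]), array([186.11, 175.77])]
```

```bash
python3 - <<'E'
from m import *
import pickle
from scipy.optimize import least_squares
np.set_printoptions(precision=2,suppress=True)
s,p=pickle.load(open('W1.pkl','rb'));P=pickle.load(open('P0.pkl','rb'))
q=[583,315,.53]
for n in P: print(n,[proj(P[n],X) for X in cad(q,wgt([[0,0,88],[0,0,20]]))])
px=lambda u:(np.array(u)+.5)/2.8-.5+[150,135]
bu=px([[38,455],[542,453],[560,501],[20,503],[535,546]])
tc=(np.array([[297,305],[278,272],[490,150],[508,182]])+.5)/4-.5+[90,120]
def bar(v): 
    x,y,z,L,yaw=v;return [583,315,yaw],np.array([[x,y-L,z],[x,y+L,z],[x,y+L,z+16],[x,y-L,z+16],[x+34,y+L,z+16],[x+34,y-L,z+16]])
def res(v):
    qq,b=bar(v);W=cad(qq,b)
    return np.concatenate([proj(p,W[i],s)-bu[i] for i in range(5)]+[proj(P['top'],W[i])-c for i,c in zip([2,4,5,3],tc)])
r=least_squares(res,[-18,0,147,95,.53]);print(r.x,r.fun)
plan(cad(q,wgt([0,-1,60+60]))[0],toolR(.53))
plan(cad(q,wgt([0,-1,60-2]))[0],toolR(.53))
E
```

```text
side [array([205.42, 171.65]), array([211.3 , 182.71])]
top [array([194.99, 195.93]), array([192.78, 189.96])]
[ -5.39  -9.12 143.46  70.06   0.53] [ -3.23  -3.01   2.32  -3.19   0.78   2.04  -1.66   2.16  -0.76  -0.59
   3.07  -4.35   2.38  -5.53 -10.77   1.68  -9.72   2.93]
shift [ 0.19  0.17 -0.53] turn [-0.   -0.    0.01] rows 1.5326038429009192
shift [ 0.46  0.32 -1.06] turn [-0.   -0.    0.01] rows 3.1587063785605225
```

{"api": "drive_tool", "payload": {"commands": "0.095 0.085 -0.265 0 0 0.005 100;0.095 0.085 -0.265 0 0 0.005 100;0 0 0 0 0 0 100;0 0 0 0 0 0 100"}}

```text
time_s: 3.22
eef_pos: [531.7, 283.8, 162.5]
ee_rot: [0.248, -0.254, 0.932, 0.068]
force: [-0.3, 0.1, 0.6]
grip_width: 0.998
grip_force: 0.0
```

```bash
python3 - <<'E'
from m import *
import pickle
np.set_printoptions(precision=1,suppress=True)
s=sense();p=capture('wrist');pickle.dump((s,p),open('W2.pkl','wb'))
im=cv2.resize(p['pixels'],None,fx=1.5,fy=1.5,interpolation=cv2.INTER_CUBIC)
q=[583,315,.53]
for X in cad(q,wgt([[-12,-13,88],[-12,13,88],[12,13,88],[12,-13,88],[-20,-38,0],[-12,-13,20],[-12,13,20],[0,28,26],[0,-38,20]])):
    u=proj(p,X,s)*1.5;cv2.circle(im,tuple(np.int32(u)),3,(0,0,255),-1)
for X in cad(q,[[-18,0,147],[-18,0,163]]):
    u=proj(p,X,s)*1.5;cv2.circle(im,tuple(np.int32(u)),3,(0,255,0),-1)
cv2.imwrite('pics/w2.png',im)
E
```

```text
(no output)
```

View pics/w2.png

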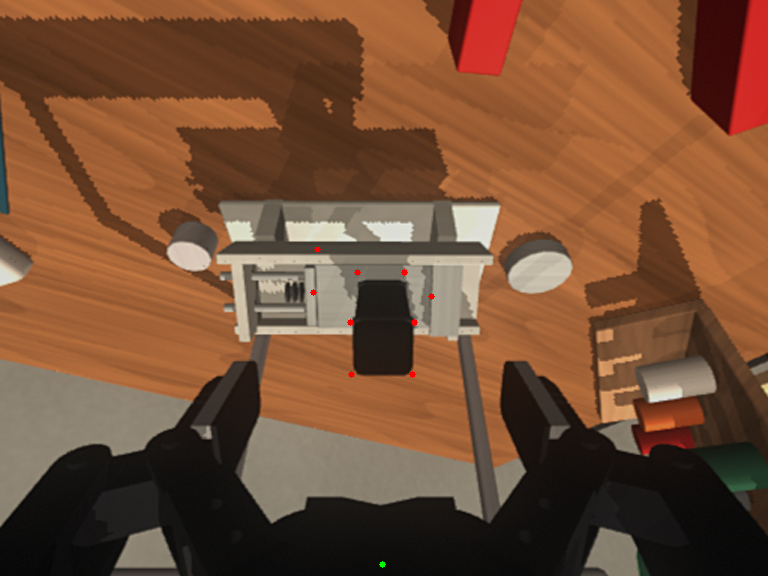

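The red overlay from q=(583,315,0.53) sits within about 1 px of the black grip's top corners at (352-412, 320-375 in the 1.5x view). The lip (431,296) and plate (314,292) dots also lie on their edges. Next I go in along the tilted axis and close.

{"api": "drive_tool", "payload": {"commands": "0.074 0.036 -0.138 0 0 0 100;0.074 0.036 -0.138 0 0 0 100;0.074 0.036 -0.138 0 0 0 100;0.074 0.036 -0.138 0 0 0 100;0 0 0 0 0 0 100;0 0 0 0 0 0 100"}}

```text
time_s: 3.77
eef_pos: [562.0, 297.8, 109.3]
ee_rot: [0.25, -0.254, 0.932, 0.068]
force: [-0.9, -0.3, 0.3]
grip_width: 0.999
grip_force: 0.0
```

{"api": "drive_tool", "payload": {"commands": "0 0 0 0 0 0 0;0 0 0 0 0 0 0;0 0 0 0 0 0 0;0 0 0 0 0 0 0;0 0 0 0 0 0 0;0 0 0 0 0 0 0;0 0 0 0 0 0 0;0 0 0 0 0 0 0;0 0 0 0 0 0 0;0 0 0 0 0 0 0", "force": 60}}

```text
time_s: 4.6
eef_pos: [561.2, 298.6, 108.6]
ee_rot: [0.249, -0.254, 0.932, 0.069]
force: [-7.8, 2.9, 6.8]
grip_width: 0.302
grip_force: 60.3
```

{"api": "drive_tool", "payload": {"commands": "-0.005 -0.003 0.01 0 0 0 0;-0.004 -0.0025 0.009 0 0 0 0;0 0 0 0 0 0 0;0 0 0 0 0 0 0"}}

```text
time_s: 4.93
eef_pos: [559.9, 298.0, 109.3]
ee_rot: [0.248, -0.254, 0.932, 0.069]
force: [-1.7, 6.4, -1.8]
grip_width: 0.297
grip_force: 59.8
```

{"api": "drive_tool", "payload": {"commands": "0.0127 -0.0216 0 0 0 0 0;0.0127 -0.0216 0 0 0 0 0;0.0127 -0.0216 0 0 0 0 0;0.0127 -0.0216 0 0 0 0 0;0 0 0 0 0 0 0;0 0 0 0 0 0 0;0 0 0 0 0 0 0"}}

```text
time_s: 5.52
eef_pos: [564.7, 289.7, 109.4]
ee_rot: [0.248, -0.255, 0.932, 0.069]
force: [-3.7, 8.0, -2.5]
grip_width: 0.296
grip_force: 59.8
```

{"api": "drive_tool", "payload": {"commands": "0.0127 -0.0216 0 0 0 0 0;0.0127 -0.0216 0 0 0 0 0;0 0 0 0 0 0 0;0 0 0 0 0 0 0;0 0 0 0 0 0 0"}}

```text
time_s: 5.93
eef_pos: [567.1, 285.6, 109.4]
ee_rot: [0.248, -0.255, 0.932, 0.069]
force: [-3.6, 9.4, -0.7]
grip_width: 0.299
grip_force: 59.8
```

```bash
python3 - <<'E'
from m import *
import pickle
np.set_printoptions(precision=1,suppress=True)
s=sense();p=capture('wrist');pickle.dump((s,p),open('W3.pkl','wb'))
C=R.from_euler('z',.53).as_matrix()
print('tcp rel pocket, caddy',C.T@(s['eef_pos']-[583,315,60]),'force caddy',C.T@s['force'],'torque',C.T@s['wrist_torque'])
cv2.imwrite('pics/w3.png',cv2.resize(p['pixels'][150:300,130:370],None,fx=3.2,fy=3.2,interpolation=cv2.INTER_CUBIC))
E
```

```text
tcp rel pocket, caddy [-28.6 -17.3  49.4] force caddy [ 1.7  9.9 -0.7] torque [1.7 0.1 1. ]
```

View pics/w3.png

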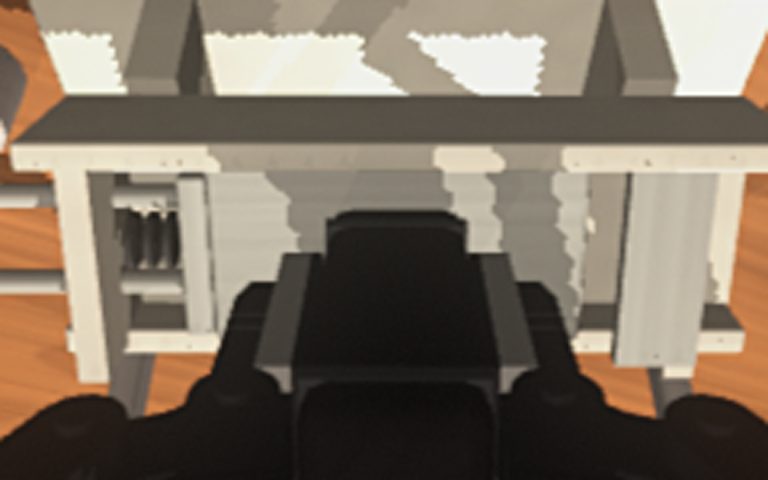

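The foot's toe (585,270) is about 7 mm clear of the lip's free edge (627,270), and the plate rests on the foot's other end at (212,260). The side force of 9.9 N matches about 13 mm of travel. Now I draw out along the slope's normal.

{"api": "drive_tool", "payload": {"commands": "-0.013 -0.0076 0.026 0 0 0 0;-0.013 -0.0076 0.026 0 0 0 0;-0.013 -0.0076 0.026 0 0 0 0;-0.013 -0.0076 0.026 0 0 0 0;0 0 0 0 0 0 0"}}

```text
time_s: 6.4
eef_pos: [561.8, 282.6, 119.7]
ee_rot: [0.247, -0.254, 0.932, 0.07]
force: [-3.4, 10.8, -1.3]
grip_width: 0.296
grip_force: 60.5
```

{"api": "drive_tool", "payload": {"commands": "-0.0173 -0.0101 0.0346 0 0 0 0;-0.0173 -0.0101 0.0346 0 0 0 0;-0.0173 -0.0101 0.0346 0 0 0 0;-0.0173 -0.0101 0.0346 0 0 0 0;-0.0173 -0.0101 0.0346 0 0 0 0;-0.0173 -0.0101 0.0346 0 0 0 0;-0.0173 -0.0101 0.0346 0 0 0 0;-0.0173 -0.0101 0.0346 0 0 0 0;-0.0173 -0.0101 0.0346 0 0 0 0;-0.0173 -0.0101 0.0346 0 0 0 0;0 0 0 0 0 0 0;0 0 0 0 0 0 0"}}

```text
time_s: 7.4
eef_pos: [546.2, 271.0, 155.1]
ee_rot: [0.249, -0.254, 0.932, 0.068]
force: [0.2, 0.3, -4.7]
grip_width: 0.298
grip_force: 61.1
```

```bash
python3 - <<'E'
from m import *
import pickle
s=sense();p=capture('wrist');q=capture('side');pickle.dump((s,p,q),open('W4.pkl','wb'))
print(s['time_s'],s['joints'],s['force'])
cv2.imwrite('pics/w4.png',np.hstack([cv2.resize(p['pixels'][140:320,130:370],None,fx=2,fy=2),cv2.resize(q['pixels'][130:220,160:290],None,fx=2.4,fy=4)[:360]]))
E
```

```text
7.4 [ 0.20400328  0.38136556  1.7586018   0.32752244  0.52562333 -2.14331213] [ 0.15152131  0.31060368 -4.69741508]
```

View pics/w4.png

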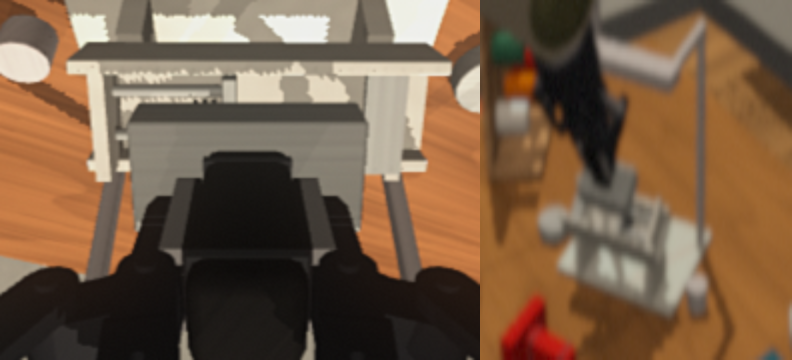

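```bash
python3 - <<'E'
from m import *
import pickle
from scipy.optimize import least_squares
np.set_printoptions(precision=2,suppress=True)
s,p,q=pickle.load(open('W4.pkl','rb'))
T=np.array(p['tool_from_camera']);F=f(p)
pts=np.array([[-20,-38,20],[-20,38,20],[-20,38,0],[-20,-38,0]],float)
u=(np.array([[128,123],[369,122],[360,104],[139,104]])+.5)/2-.5+[130,140]
def pr(v):
    X=(pts-[0,0,v[2]])*[-1,1,-1]
    X=X@R.from_rotvec(np.radians(np.r_[v[3:],0,0,0][:3])).as_matrix().T+[v[0],v[1],0]
    c=(X-T[:3,3])@T[:3,:3];return c[:,:2]/c[:,2:]*F+[p['cx'],p['cy']]
for v0 in([0,0,57],[0,0,57,0,0,0]):
    r=least_squares(lambda v:(pr(v)-u).ravel(),v0);print(r.x,r.fun)
plan([465.2-0,-232.1,7+150],toolR(np.radians(77.64-90),0))
E
```

```text
[-3.48  0.63 58.96] [-0.03  0.37  0.62  0.98 -0.87 -0.7   0.22 -0.8 ]
[-1.11 -0.34 57.85 -1.19 -2.78 -0.61] [-0.43 -0.11  0.44  0.16 -0.54 -0.18  0.53  0.12]
shift [-0.81 -5.03  0.02] turn [-0.11  0.67 -0.93] rows 13.411916889970875
```

The weight hangs freely (4.7 N down), well clear of the lip and walls. The foot spans (128-369,122) in the left view, so the grasp is about 58 mm above the underside. I retreat from under the bar, then carry it over the ruler while turning upright.

{"api": "drive_tool", "payload": {"commands": "-0.1 -0.06 0.05 0 0 0 0;-0.15 -0.09 0.08 0 0 0 0;-0.18 -0.1 0.1 0 0 0 0;-0.18 -0.1 0.1 0 0 0 0;-0.1 -0.05 0.07 0 0 0 0;0 0 0 0 0 0 0"}}

```text
time_s: 8.0
eef_pos: [474.3, 230.7, 196.1]
ee_rot: [0.25, -0.254, 0.932, 0.068]
force: [0.6, 0.3, -3.4]
grip_width: 0.299
grip_force: 61.2
```

{"api": "drive_tool", "payload": {"commands": "-0.006 -0.1 0 -0.0062 0.0375 -0.0517 0;-0.006 -0.2 0 -0.0062 0.0375 -0.0517 0;-0.006 -0.27 0 -0.0062 0.0375 -0.0517 0;-0.006 -0.28 0 -0.0062 0.0375 -0.0517 0;-0.006 -0.28 0 -0.0062 0.0375 -0.0517 0;-0.006 -0.28 0 -0.0062 0.0375 -0.0517 0;-0.006 -0.28 0 -0.0062 0.0375 -0.0517 0;-0.006 -0.28 0 -0.0062 0.0375 -0.0517 0;-0.006 -0.28 0 -0.0062 0.0375 -0.0517 0;-0.006 -0.28 0 -0.0062 0.0375 -0.0517 0;-0.006 -0.28 0 -0.0062 0.0375 -0.0517 0;-0.006 -0.28 0 -0.0062 0.0375 -0.0517 0;-0.006 -0.28 0 -0.0062 0.0375 -0.0517 0;-0.006 -0.28 0 -0.0062 0.0375 -0.0517 0;-0.006 -0.28 0 -0.0062 0.0375 -0.0517 0;-0.006 -0.28 0 -0.0062 0.0375 -0.0517 0;-0.006 -0.25 0 -0.0062 0.0375 -0.0517 0;-0.006 -0.15 0 -0.0062 0.0375 -0.0517 0;0 0 0 0 0 0 0;0 0 0 0 0 0 0"}}

```text
time_s: 9.67
eef_pos: [465.0, -230.4, 194.1]
ee_rot: [-0.001, 0.108, 0.994, -0.001]
force: [0.3, 0.8, -4.1]
grip_width: 0.296
grip_force: 61.3
```

```bash
cat > look.py <<'E'
from m import *
import pickle
s=sense();p=capture('wrist');t=capture('top');sd=capture('side');pickle.dump((s,p,t,sd),open('W5.pkl','wb'))
plan([465.2,-232.1,7+58+40],toolR(np.radians(77.64-90),0));print(s['time_s'],s['joints'],s['force'])
c=lambda i:cv2.resize(i,(400,300),interpolation=cv2.INTER_CUBIC)
im=np.vstack([np.hstack([c(p['pixels']),c(t['pixels'][150:285,260:440])]),np.hstack([c(sd['pixels'][225:384,190:402]),c(p['pixels'][110:260,160:360])])])
cv2.imwrite('pics/w5.png',im)
E
python3 look.py
```

```text
shift [ 0.0056 -0.0291 -0.8964] turn [ 0.0017 -0.0033 -0.0016] rows 2.3602128688210424
9.6667 [-0.6848242   0.34952821  1.59465872 -0.00276228  1.19864783 -2.03860098] [ 0.28229352  0.80619915 -4.06412165]
```

View pics/w5.png

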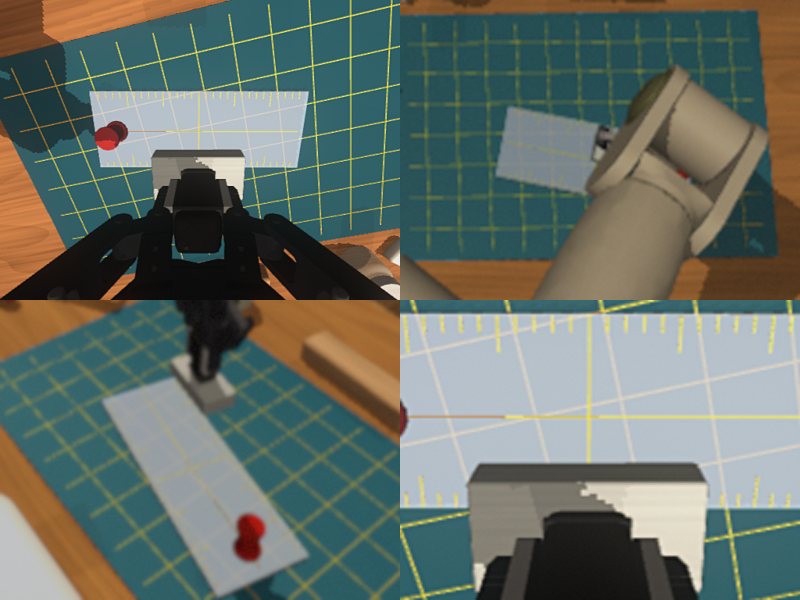

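```bash
python3 - <<'E'
from m import *
import pickle
from scipy.optimize import least_squares
np.set_printoptions(precision=2,suppress=True)
s,p,t,sd=pickle.load(open('W5.pkl','rb'))
px=lambda u:(np.array(u)-[400,300]+.5)/2-.5+[160,110]
print('ruler mid',onz(p,px([588.5,417]),7,s),'axis',onz(p,px([505,417.5]),7,s)-onz(p,px([780,416.5]),7,s))
T=np.array(p['tool_from_camera']);F=f(p)
pts=np.array([[-20,-38,20],[-20,38,20],[-20,38,0],[-20,-38,0]],float)
u=px([[468,485],[707,485],[696,464],[480,464]])
def pr(v):
    X=(pts-[0,0,v[2]])*[-1,1,-1]
    X=X@R.from_rotvec(np.radians(np.r_[v[3:],0,0,0][:3])).as_matrix().T+[v[0],v[1],0]
    c=(X-T[:3,3])@T[:3,:3];return c[:,:2]/c[:,2:]*F+[p['cx'],p['cy']]
for v0 in([0,0,57],[0,0,57,0,0,0]):
    r=least_squares(lambda v:(pr(v)-u).ravel(),v0);print(r.x,r.fun)
print(rot(s['ee_rot']))
E
```

```text
ruler mid [ 466.33 -229.9     7.  ] axis [ -32.99 -154.01    0.  ]
[-5.1   0.32 61.25] [ 0.17  0.01  0.13  0.08 -0.15 -0.02 -0.18 -0.09]
[-4.91 -0.23 61.16 -0.63 -0.21 -0.28] [ 0.01 -0.01 -0.01  0.01  0.01 -0.01 -0.01  0.01]
[[-0.98  0.21 -0.  ]
 [ 0.21  0.98 -0.  ]
 [ 0.   -0.   -1.  ]]
```

{"api": "drive_tool", "payload": {"commands": "-0.008 0 -0.1 0 0 0 0;-0.008 0 -0.2 0 0 0 0;-0.008 0 -0.2 0 0 0 0;-0.008 0 -0.2 0 0 0 0;0 0 -0.2 0 0 0 0;0 0 -0.14 0 0 0 0;0 0 -0.08 0 0 0 0;0 0 0 0 0 0 0;0 0 0 0 0 0 0"}}

```text
time_s: 10.57
eef_pos: [461.3, -229.8, 83.0]
ee_rot: [-0.001, 0.107, 0.994, -0.001]
force: [0.1, -0.5, -4.8]
grip_width: 0.298
grip_force: 61.1
```

```bash
sed -i 's/W5/W6/;s/w5/w6/' look.py; python3 look.py
```

```text
shift [ 0.0355 -0.0193  0.2118] turn [ 0.0038 -0.0019 -0.0002] rows 0.5672950049648819
10.5667 [-0.68816865  0.48844178  1.71856206 -0.00402247  0.93564398 -2.04126049] [ 0.12006579 -0.47116868 -4.75660718]
```

View pics/w6.png

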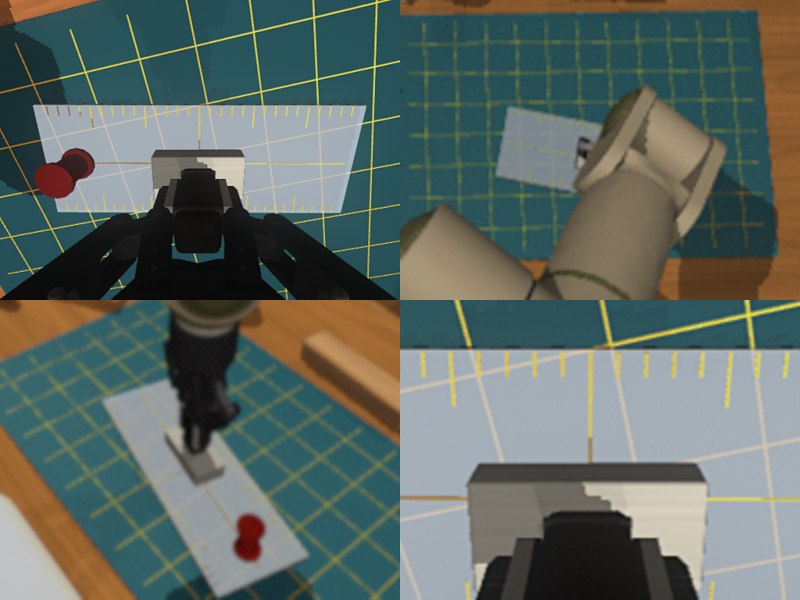

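```bash
python3 - <<'E'
from m import *
import pickle
np.set_printoptions(precision=2,suppress=True)
s,p,t,sd=pickle.load(open('W6.pkl','rb'))
px=lambda u:(np.array(u)-[400,300]+.5)/2-.5+[160,110]
Rt=rot(s['ee_rot']);tl=lambda X:Rt.T@(X-s['eef_pos'])
m=onz(p,px([590.5,498]),7,s);print('mid',m,'tool',tl(m))
e=onz(p,px([590.5,350]),7,s);print('far edge dist (57.5?)',np.linalg.norm(e-m))
for h in(58,61):
  a=onz(p,px([588,464]),s['eef_pos'][2]-h,s);print(h,'foot front mid tool',tl(a),'-> centre x',tl(a)[0]-20)
  print(np.linalg.norm(onz(p,px([480,464]),s['eef_pos'][2]-h,s)-onz(p,px([696,464]),s['eef_pos'][2]-h,s)))
E
```

```text
mid [ 465.75 -229.41    7.  ] tool [-4.43  1.47 76.02]
far edge dist (57.5?) 56.9910265464737
58 foot front mid tool [16.01  0.42 58.04] -> centre x -3.992405057484415
74.67701257638578
61 foot front mid tool [14.93  0.43 61.04] -> centre x -5.066190149503761
75.898550828619
```

The weight is centred over the ruler's cross lines (591,498 in the lower-right crop) to about 1 mm. I lower it in small steps and watch the force.

{"api": "drive_tool", "payload": {"commands": "0.002 0.01 -0.05 0 0 0 0;0 0 -0.04 0 0 0 0;0 0 -0.02 0 0 0 0;0 0 -0.01 0 0 0 0;0 0 -0.01 0 0 0 0;0 0 0 0 0 0 0"}}

```text
time_s: 11.22
eef_pos: [461.4, -228.9, 69.7]
ee_rot: [-0.002, 0.108, 0.994, -0.001]
force: [0.0, 0.6, -4.6]
grip_width: 0.297
grip_force: 61.3
```

{"api": "drive_tool", "payload": {"commands": "0 0 -0.006 0 0 0 0;0 0 -0.006 0 0 0 0;0 0 -0.006 0 0 0 0;0 0 0 0 0 0 0;0 0 0 0 0 0 0"}}

```text
time_s: 11.63
eef_pos: [461.4, -228.9, 68.1]
ee_rot: [-0.001, 0.108, 0.994, -0.001]
force: [-0.3, -0.1, -4.8]
grip_width: 0.298
grip_force: 61.3
```

{"api": "drive_tool", "payload": {"commands": "0 0 -0.005 0 0 0 0;0 0 -0.005 0 0 0 0;0 0 0 0 0 0 0;0 0 0 0 0 0 0"}}

```text
time_s: 11.97
eef_pos: [461.4, -228.9, 67.1]
ee_rot: [-0.001, 0.108, 0.994, -0.001]
force: [-0.5, 0.1, -4.5]
grip_width: 0.296
grip_force: 61.3
```

{"api": "drive_tool", "payload": {"commands": "0 0 -0.004 0 0 0 0;0 0 -0.004 0 0 0 0;0 0 0 0 0 0 0;0 0 0 0 0 0 0"}}

```text
time_s: 12.3
eef_pos: [461.4, -228.9, 66.2]
ee_rot: [-0.001, 0.108, 0.994, -0.001]
force: [1.5, 0.8, -3.6]
grip_width: 0.295
grip_force: 61.3
```

{"api": "drive_tool", "payload": {"commands": "0 0 -0.004 0 0 0 0;0 0 0 0 0 0 0;0 0 0 0 0 0 0"}}

```text
time_s: 12.55
eef_pos: [461.4, -228.9, 65.9]
ee_rot: [-0.001, 0.108, 0.994, -0.001]
force: [-0.5, -0.4, -4.5]
grip_width: 0.298
grip_force: 61.3
```

{"api": "drive_tool", "payload": {"commands": "0 0 -0.004 0 0 0 0;0 0 0 0 0 0 0;0 0 0 0 0 0 0"}}

```text
time_s: 12.8
eef_pos: [461.4, -228.9, 65.4]
ee_rot: [-0.001, 0.108, 0.994, -0.001]
force: [0.5, 0.8, -3.8]
grip_width: 0.299
grip_force: 61.3
```

Noise is about ±1 N, so this isn't contact yet. I'll continue in 0.5 mm steps.

{"api": "drive_tool", "payload": {"commands": "0 0 -0.005 0 0 0 0;0 0 0 0 0 0 0;0 0 0 0 0 0 0"}}

```text
time_s: 13.05
eef_pos: [461.4, -228.9, 65.0]
ee_rot: [-0.001, 0.108, 0.994, -0.001]
force: [0.3, -0.0, -4.1]
grip_width: 0.298
grip_force: 61.3
```

{"api": "drive_tool", "payload": {"commands": "0 0 -0.005 0 0 0 0;0 0 0 0 0 0 0;0 0 0 0 0 0 0"}}

```text
time_s: 13.3
eef_pos: [461.5, -229.0, 64.6]
ee_rot: [-0.001, 0.108, 0.994, -0.001]
force: [-1.2, 1.1, -0.7]
grip_width: 0.3
grip_force: 61.4
```

{"api": "drive_tool", "payload": {"commands": "0 0 -0.005 0 0 0 0;0 0 0 0 0 0 0;0 0 0 0 0 0 0"}}

```text
time_s: 13.55
eef_pos: [461.5, -229.0, 64.6]
ee_rot: [-0.001, 0.108, 0.994, -0.001]
force: [-3.1, 1.2, 4.3]
grip_width: 0.299
grip_force: 62.6
```

{"api": "drive_tool", "payload": {"commands": "0 0 0.003 0 0 0 0;0 0 0 0 0 0 0;0 0 0 0 0 0 30;0 0 0 0 0 0 32;0 0 0 0 0 0 36;0 0 0 0 0 0 42;0 0 0 0 0 0 50;0 0 0 0 0 0 60;0 0 0 0 0 0 60;0 0 0 0 0 0 60", "force": 20}}

```text
time_s: 14.38
eef_pos: [461.4, -228.9, 64.2]
ee_rot: [-0.001, 0.108, 0.994, -0.001]
force: [1.2, 0.1, -0.4]
grip_width: 0.605
grip_force: 0.0
```

Released. I raise straight up, clear of the grip, then step back and check.

{"api": "drive_tool", "payload": {"commands": "0 0 0.05 0 0 0 60;0 0 0.1 0 0 0 60;0 0 0.2 0 0 0 60;0 0 0.3 0 0 0 60;0 0 0.3 0 0 0 60;0 0 0.3 0 0 0 60;-0.2 0.2 0.1 0 0 0 60;-0.3 0.3 0 0 0 0 60;-0.3 0.3 0 0 0 0 60;-0.2 0.3 0 0 0 0 60;0 0.3 0 0 0 0 60;0 0.3 0 0 0 0 60;0 0.3 0 0 0 0 60;0 0 0 0 0 0 60;0 0 0 0 0 0 60"}}

```text
time_s: 15.63
eef_pos: [362.5, -29.2, 200.1]
ee_rot: [-0.001, 0.106, 0.994, -0.001]
force: [0.2, -0.6, 0.1]
grip_width: 0.603
grip_force: 0.0
```

```bash
python3 - <<'E'
from m import *
import pickle
s=sense();t=capture('top');sd=capture('side');pickle.dump((s,t,sd),open('W7.pkl','wb'))
P=pickle.load(open('P0.pkl','rb'))
c=lambda i:cv2.resize(i,(400,300),interpolation=cv2.INTER_CUBIC)
cv2.imwrite('pics/end.png',np.vstack([np.hstack([c(t['pixels'][150:285,260:440]),c(P['top']['pixels'][150:285,260:440])]),np.hstack([c(sd['pixels'][225:384,190:402]),c(sd['pixels'][125:275,100:300])])]))
print(s['time_s'],proj(t,[465.2,-232.1,7]),proj(t,[465.2,-232.1,27]),proj(t,[465.2,-232.1,95]))
E
```

```text
15.6333 [347.83497347 221.555901  ] [349.26662227 221.13169279] [354.47850281 219.58737375]
```

View pics/end.png

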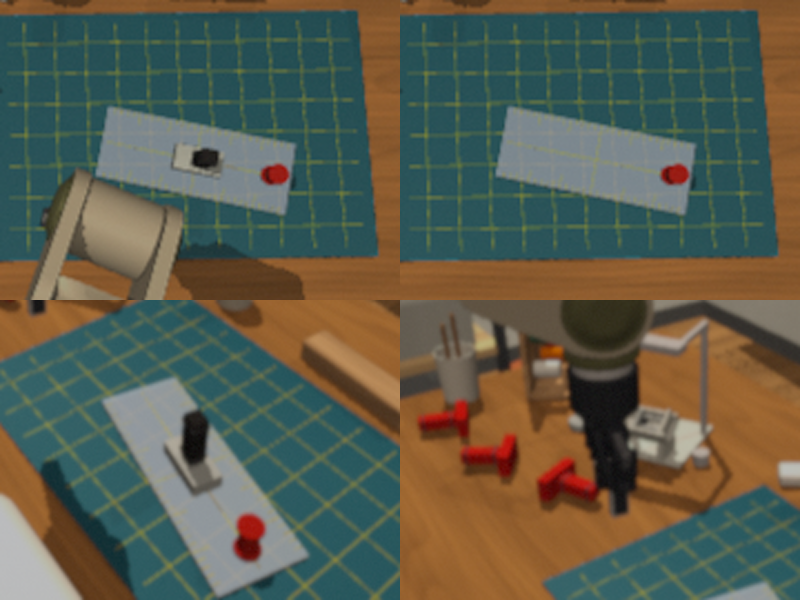

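The weight stands upright on the ruler. Its foot is centred at (349,222) in the top picture, against an expected (349,221), and lies lengthwise. The ruler and spool are where they were, and the caddy and the red pieces look undisturbed.

```bash
python3 -c "from rig import finish_job; print(finish_job())"
```

```text
the job is handed in; nothing more can be done
None
```

The ruler weight was slid clear of the lip, drawn out and set down gently, standing upright and lengthwise on the middle of the ruler (within about 2 mm by the cameras); I let go, saw no shift of the ruler or spool, and handed the job in at about 15.7 s.

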